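Index the dish carousel and hold its spring plunger clear

ROBOT

A 7-joint arm with a two-finger parallel gripper is mounted at the origin on the work surface. World frame = base frame: x ahead of the robot, y to its left, z up, the work surface at z = 0. Lengths are in m, angles in rad, forces in N, time in s.
With the tool pointing down it reaches from about 0.4 to 0.875 m from the base axis. Payload 19.3 kg.
Tool frame: the origin (TCP) lies at the very end of the fingers, on their centre line; the grasp point (between the pads) lies bot.tcp_to_grasp behind it (bot.tcp_to_grasp is the distance from the TCP to the grasp point, in m); z points along the fingers, y is the direction in which the jaws open and shut (so a half turn about z gives the same grasp; the last joint's range is limited). The gripper opens to 85 mm and grips with 20 to 120 N. Pads are 22 mm wide; open, the fingers measure 114 mm over their backs; the gripper's body (76 mm by 85 mm) begins 54 mm behind the grasp point. The pads swing forward as they close: fully open they stand 13 mm farther back than shut.
Start: joints at [1.151, 0.521, -0.036, 1.599, 0.021, 1.021, -0.113], TCP at [0.214, -0.587, 0.201] pointing down, gripper open.
Joint ranges: [-2.91, 2.91], [-0.3, 2.13], [-1.5, 1.42], [0.17, 2.43], [-1.26, 4.41], [0.16, 1.93], [-2.52, 2.52]. Speed limits (rad/s): [1.89, 1.89, 2.39, 2.39, 3.01, 3.01, 3.01].

INTERFACE

Orientations are given as [roll, pitch, yaw] about the fixed x, y, z axes, in that order (R = Rz(yaw) Ry(pitch) Rx(roll)).
In Python, from workcell import bot gives the robot as it stands.
- The arm moves only by the tool servo_tool, never from a script. Its argument "targets" is a list of rows, each a list of 2 entries, a list of its own where there are three numbers: the shift along the tool's x, y, z in units of 0.05 m (1.0 is 0.05 m), then the turn about the tool's z in units of 5 degrees (1.0 is 5 degrees). A call has 1 to 12 rows; each row shifts and turns the commanded pose from where the row before left it, along the tool's axes as they then stand; what a row does not reach is not made up. A row lasts 1/8 s, in which the tool goes at most 62.5 mm and 10.7 degrees, less where a joint would pass 70% of its speed; a pose out of reach is approached as far as the arm can. A call with a number of a shift or a turn outside -1 to 1 is refused whole. A call with a gripper value outside its range is refused whole. "gripper" is the opening, from -1 (shut) to 1 (fully open), so that 0 is half open, set as the call begins (left out, the last holds). The fingers move at their own pace and stop on an object; "newtons" is the grip in N (left out, the last holds). Time passes only in rows, so rows that do not move let the fingers close. It gives the time, the measured TCP pose, the force and the opening at its end, in the units of the state.
- bot.observe(): the state, without advancing time (a new reading comes with each control period).
- bot.grab_frame(name): name is "scene" or "top"; returns the picture (384x512x3 uint8, blue, green, red); there is no depth.
- bot.get_calibration(name): a dict with "fx", "fy", "cx", "cy" (pixels), "pose" (4x4, takes a point from camera to world coordinates). Camera axes: x right, y up, looking along -z (the intrinsics and any distortion apply to the point x, -y, -z); pixel columns grow to the right and rows downward; lengths in m; the calibration is good to about 2 mm. A picture is of the moment at which its call begins. get_calibration takes no time and is no camera call.
- bot.job_done(): hands the job in, once; it reports no verdict.
The state is a dict: "clock": time; "qpos": joint angles; "qd": joint speeds; "joint_efforts": joint torques, N m; "position": TCP position; "tool_rot": TCP orientation; "force": force on the tool from outside, world axes, zero at the start; "moment": the same for the moment, N m; "grip_width": finger opening in m.
Only numpy, scipy, OpenCV 4.12 (cv2) and the standard library are available. Lean on these libraries where they do the work, as an engineer would, in place of code of your own. Each camera call takes 0.05 s, during which the arm holds its last target.

TASK

Using its black cross handle, turn the dish carousel by one position, whichever way brings the blue-lidded dish to the plunger station, so that the plunger's pin clicks into that position's hole. Then pull the plunger's red knob all the way up and finish while still holding it there, pin clear and carousel not turned any further, so that I can slide the blue dish's carrier out. Leave the dishes sitting in their places and do not disturb the jar, the screwdriver or the red parts tray.

Things in the scene. Friction and masses are not known exactly. Their poses are not given: they have to be found in the camera images.
- indexer: Bolted-down base of the dish carousel. Origin on the bench on the carousel's vertical axis. Its -x axis points from there to the plunger station, roughly towards the robot (yaw within 0.6 rad). There a blue post, outer face 154 mm from the axis, carries a blue arm 28 mm wide that reaches inwards to 92 mm from the axis, 70 to 84 mm above the bench.
- turret (a joint): Carousel rotation, rad: 0 at the start, positive anticlockwise from above. Disc 240 mm across; 6 grey carriers 1.047 rad apart, tops 50 mm above the bench, dish centres 66 mm and pin holes 105 mm from the axis. About 0.5 N m makes the sprung, tapered pin ride out of its hole; it springs into the next hole and centres the disc within 0.06 rad if the handle is let go. Pin lifted: turns freely.
- cross_handle (a point): Black bar handle on the carousel's axis, turning with it: 80 mm long along its x axis, 14 mm wide (y), 18 mm high (z). Origin at the bar's centre, 105 mm above the bench; under it a post 12 mm thick down to the hub, 55 mm above the bench. At the start its x axis lies along the base's. Can be gripped across its width from above.
- plunger (a joint): Lift of the spring plunger, m: 0 with its pin seated in a hole, about 0.006 when the pin rides on the flat between holes, 0.014 at the upper stop. The spring pulls it down with 3 N when seated and 6.5 N at the stop.
- pull_knob: Red knob on top of the plunger, upright cylinder 24 mm across and 34 mm high. Origin on its axis, 20 mm above its lower end and 14 mm below its top; it is 112 mm above the bench when seated and 126 mm when fully up. It stands 105 mm from the carousel's axis at the station, 8 mm above the blue arm when seated. Pulled straight up.
- station (a point): Fixed point on the carousel's dish circle at the plunger station (66 mm from the axis on the base's -x side, 50 mm above the bench): where the centre of the blue dish's underside must come.
- blue_dish: Closed round dish with a blue lid, 44 mm across, 15 mm high, about 30 g, loose between four short pins (7 mm high) on its carrier. Origin at the centre of its underside. It starts one position away from the station, on either side.
- white_dish: The same dish with a white lid, one position away from the station on the other side. Stays in its place on the carousel.
- amber_dish: The same dish with an orange lid, at the station at the start. Stays in its place on the carousel.
- jar: Bystander: glass jar with white cap, 64 mm across, 100 mm high, origin under its centre, about 0.19 m from the carousel's axis.
- screwdriver: Bystander: screwdriver lying on the bench about 0.28 m from the carousel's axis.
- parts_tray: Bystander: red open tray 100 x 140 x 30 mm, origin under its centre, about 0.24 m from the carousel's axis.
Things that resemble listed ones, but are neither listed nor needed, are in the scene too. There is more than one size of the blue_dish; the one meant has the size given above. Several things have the shape of the amber_dish; the one meant has the colours described above.

How it is judged:
On the way:
1. the blue-lidded dish is at the station with the plunger pin seated in the hole and the carousel at rest (horizontal distance between blue_dish and station below 0.008 m and value of joint plunger below 0.002 m and velocity of joint turret between -0.1 and 0.1 rad/s), for 0.2 s.
At the end, for the whole second after the job is handed in: The gripper holds the red knob with the plunger lifted at least 11.5 mm of its 14 mm; the blue dish is within 10 mm of the station, the carousel is at rest, and all three dishes sit on their carriers (value of joint plunger above 0.0115 m and contact force between the fingers and pull_knob above 1 N and horizontal distance between blue_dish and station below 0.01 m and velocity of joint turret between -0.1 and 0.1 rad/s and z of each of blue_dish, white_dish, amber_dish in the frame of indexer below 0.056 m); the arm keeps its last pose, push and grip.
It fails at once if the jar is moved by more than 25 mm (distance of jar from where it was at the start of the episode above 0.025 m).
It fails at once if the screwdriver is moved by more than 25 mm (distance of screwdriver from where it was at the start of the episode above 0.025 m).
It fails at once if the parts tray is moved by more than 25 mm (distance of parts_tray from where it was at the start of the episode above 0.025 m).
It fails at once if a dish is tipped or lifted out of its place (angle between any of blue_dish, white_dish, amber_dish's own z axis and vertical above 0.35 rad or z of any of blue_dish, white_dish, amber_dish in the frame of indexer above 0.065 m).
It also fails if it takes over 42 s, if anything falls off the work surface, if the arm or the gripper's body presses on something with over 40 N, if the wrist force passes 120 N, or if a joint passes its speed limit or range.

## Working session

There is one attempt and no reset: what is moved stays moved. The work goes in short steps, Python scripts to look and compute and a tool call to move; the robot and the scene stay as the last step left them, time stands still between calls to the robot, and variables do not carry over. Pictures are saved under pics/ and viewed, and the job is handed in when it is done.

Besides the shell and the picture viewer there is one more tool, called after "Request:" as name([rows], argument=value, ...), one row to a line, values as JSON. servo_tool: Moves the arm, as the interface text tells. Its arguments: {"type":"object","properties":{"targets":{"type":"array","items":{"type":"array"}},"gripper":{"type":"number"},"newtons":{"type":"number"}},"required":["targets"]}

```bash
mkdir -p pics; ls
python3 - <<'E'
from workcell import bot
import cv2
print(bot.observe()); print(bot.tcp_to_grasp)
for n in("scene","top"):
    im=bot.grab_frame(n); cv2.imwrite(f"pics/{n}0.png",im); c=bot.get_calibration(n); print(n,c)
E
```

```text
pics
{'clock': 0.0, 'qpos': array([ 1.15079855,  0.52200726, -0.03632204,  1.59998643,  0.02120428,
        1.02109739, -0.11278117]), 'qd': array([-1.74832587e-03, -8.23860776e-04,  4.35920752e-06,  7.14438492e-04,
       -4.84980410e-04,  1.24122249e-04, -3.07141685e-04]), 'joint_efforts': array([-8.81928245e-04, -9.27120137e+01,  1.97953865e+00, -3.69940102e+01,
        1.77889882e-02,  8.12871032e-03,  4.17853741e-06]), 'position': array([ 0.2140281 , -0.58682666,  0.20013774]), 'tool_rot': array([-3.14048262e+00,  8.53223485e-05,  3.49803880e-01]), 'force': array([ 0.05627221,  0.02695425, -0.08550907]), 'moment': array([-0.00742631,  0.01045206, -0.02214188]), 'grip_width': 0.0854835681353478}
0.0187
scene {'fx': 387.1155260189931, 'fy': 387.1155260189931, 'cx': 261.65870093808894, 'cy': 193.01118289131486, 'pose': array([[ 0.04335471, -0.78728902,  0.61505802,  1.17105871],
       [ 0.9989264 ,  0.02410224, -0.0395617 ,  0.02503937],
       [ 0.01632221,  0.61611288,  0.78748873,  0.86208662],
       [ 0.        ,  0.        ,  0.        ,  1.        ]])}
top {'fx': 395.753955113523, 'fy': 395.753955113523, 'cx': 255.4283293154449, 'cy': 193.7268083536419, 'pose': array([[ 1.57551240e-04,  9.98849772e-01, -4.79490176e-02,
         4.89847504e-01],
       [-9.99663718e-01, -1.08605693e-03, -2.59088933e-02,
         6.90404046e-02],
       [-2.59311675e-02,  4.79369752e-02,  9.98513706e-01,
         9.50494376e-01],
       [ 0.00000000e+00,  0.00000000e+00,  0.00000000e+00,
         1.00000000e+00]])}
```

View pics/scene0.png

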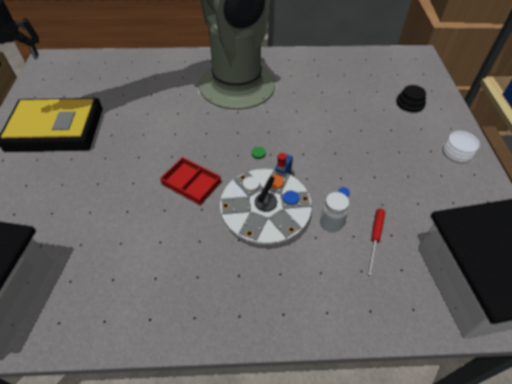

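View pics/top0.png

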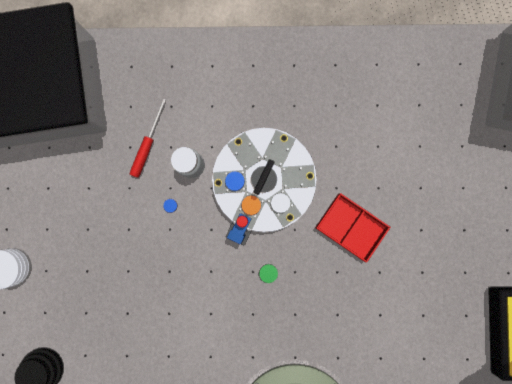

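```bash
cat > h.py <<'E'
import numpy as np, cv2
from workcell import bot
def ray(n,uv,z):
    c=bot.get_calibration(n);P=c["pose"];d=np.array([(uv[0]-c["cx"])/c["fx"],-(uv[1]-c["cy"])/c["fy"],-1.])
    d=P[:3,:3]@d;o=P[:3,3];return o+d*(z-o[2])/d[2]
def proj(n,p):
    c=bot.get_calibration(n);P=c["pose"];q=P[:3,:3].T@(np.asarray(p)-P[:3,3]);return c["cx"]+c["fx"]*q[0]/-q[2],c["cy"]+c["fy"]*q[1]/q[2]
def cent(im,lo,hi,box):
    x0,y0,x1,y1=box;h=cv2.cvtColor(im[y0:y1,x0:x1],cv2.COLOR_BGR2HSV);m=cv2.inRange(h,np.array(lo),np.array(hi))
    n,l,s,c=cv2.connectedComponentsWithStats(m);k=1+np.argmax(s[1:,4]);return c[k]+[x0,y0],s[k]
E
python3 - <<'E'
from h import *
im=cv2.imread("pics/top0.png")
B=(200,120,330,250)
R={}
for nm,lo,hi,z in [("blue",(105,120,80),(125,255,255),.065),("orange",(8,150,100),(20,255,255),.065),]:
    c,s=cent(im,lo,hi,(205,160,300,222) if nm=="blue" else B);print(nm,c,s,ray("top",c,z))
c,s=cent(im,(0,150,80),(6,255,255),(225,205,262,240));print("knob",c,s,ray("top",c,.126))
c,s=cent(im,(105,120,80),(125,255,255),(220,212,262,250));print("post",c,s)
c,s=cent(im,(0,0,0),(180,255,40),(235,145,295,205));print("bar",c,s,ray("top",c,.114))
# disc ellipse: compare edges
hsv=cv2.cvtColor(im,cv2.COLOR_BGR2HSV)
m=cv2.inRange(hsv,(0,0,190),(180,40,255));m[:,:205]=0;m[:,325:]=0;m[:120]=0;m[240:]=0
pts=cv2.findNonZero(m);print(cv2.minEnclosingCircle(pts))
cv2.imwrite("pics/c.png",cv2.resize(im[120:260,190:330],None,fx=4,fy=4,interpolation=cv2.INTER_CUBIC))
s=cv2.imread("pics/scene0.png");cv2.imwrite("pics/d.png",cv2.resize(s[130:260,200:370],None,fx=4,fy=4,interpolation=cv2.INTER_CUBIC))
E
```

```text
blue [234.33566434 180.76573427] [ 20  12  19  19 286] [0.56158392 0.13944225 0.065     ]
orange [250.64620939 204.88808664] [ 42  76  19  19 277] [0.50736776 0.10272112 0.065     ]
knob [241.55696203 221.10126582] [12 12 10 10 79] [0.47242768 0.11930701 0.126     ]
post [236.6784141  233.90748899] [  7  12  21  20 227]
bar [262.0625 174.375 ] [25 25  6 10 16] [0.57109101 0.0766768  0.114     ]
((263.79913330078125, 179.14102172851562), 52.208030700683594)
```

View pics/c.png

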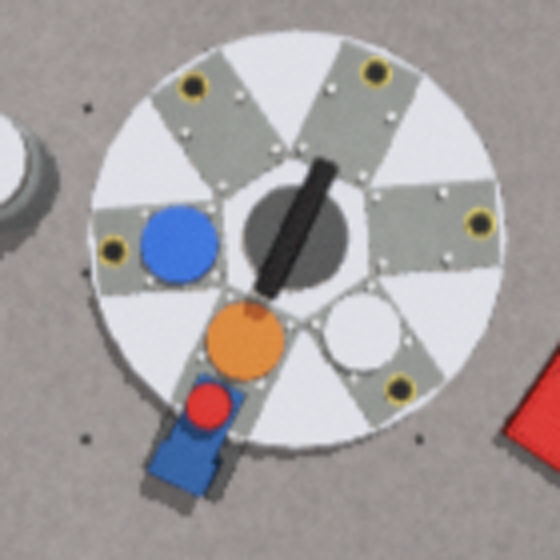

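View pics/d.png

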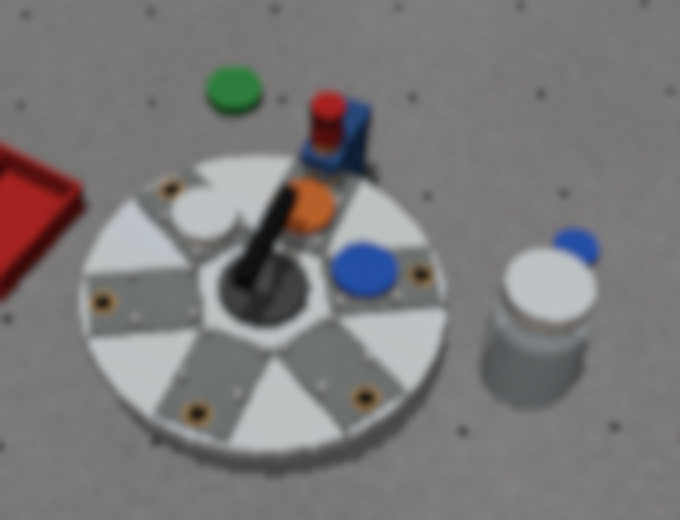

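Run:
```python
from h import *
a=np.array([.56158,.13944]);b=np.array([.50737,.10272]);m=(a+b)/2;d=b-a
print("tri",m+np.array([-d[1],d[0]])*.866)
print("barc",ray("top",(189.9+296/4,119.9+229/4),.114), [ray("top",(189.6+x/4,119.6+y/4),.114) for x,y in((328,160),(264,297))])
H=[ray("top",(189.6+x/4,119.6+y/4),.05)[:2] for x,y in((194,87),(376,72),(480,223),(400,389),(113,250))]
H=np.array(H);print(H)
from scipy.optimize import least_squares
A=np.hstack([H,np.ones((5,1))]);s=np.linalg.lstsq(A,(H**2).sum(1),rcond=None)[0];c=s[:2]/2;print("holes",c,np.sqrt(s[2]+c@c),np.degrees(np.arctan2(*(H-c).T[::-1])))
k=np.array([.47243,.11931]);
for cc in(c,):print(np.linalg.norm(k-cc),np.degrees(np.arctan2(*(k-cc)[::-1])))
# dense bar axis
im=cv2.imread("pics/top0.png");g=cv2.cvtColor(im,cv2.COLOR_BGR2GRAY)
mm=(g<45).astype(np.uint8);mm[:150]=0;mm[200:]=0;mm[:,:240]=0;mm[:,290:]=0
p=cv2.findNonZero(mm).astype(np.float32);r=cv2.minAreaRect(p);print(r,len(p))
s=cv2.imread("pics/scene0.png")
cs,st=cent(s,(0,150,120),(6,255,255),(265,145,300,180));print("scene knob",cs,st, proj("scene",(*k,.112)),proj("scene",(*k,.126)))
print(proj("scene",(*c,.114)))
```

```text
tri [0.56627452 0.07413414]
barc [0.56517846 0.07278568 0.114     ] [array([0.60252577, 0.05640697, 0.114     ]), array([0.52975483, 0.09038176, 0.114     ])]
[[ 0.65352722  0.13222372]
 [ 0.66170546  0.02788757]
 [ 0.57482487 -0.03091066]
 [ 0.48051698  0.01489307]
 [ 0.55981173  0.17840492]]
holes [0.56714129 0.07360889] 0.10478709012779218 [  34.15779099  -25.80354244  -85.79555684 -145.86973355   94.00081862]
0.10516092310680865 154.24126058027633
((263.3999938964844, 176.6999969482422), (5.81377649307251, 34.882659912109375), 26.56505012512207) 160
scene knob [281.3030303  155.93939394] [13  8  7  6 33] (np.float64(281.1777461058323), np.float64(158.93178335817117)) (np.float64(281.47747816768907), np.float64(155.26495367330585))
(np.float64(265.73076833871073), np.float64(186.68751071158567))
```

Request:
servo_tool([
  [[0.55,-0.5,0],0],
  [[0.55,-0.5,0],0],
  [[0.55,-0.5,0],0],
  [[0.55,-0.5,0],0],
  [[0.55,-0.5,0],0],
  [[0.55,-0.5,0],0],
  [[0.55,-0.5,0],0],
  [[0.55,-0.5,0],0],
  [[0.55,-0.5,0],0],
  [[0.55,-0.5,0],0],
], gripper=1, newtons=110)

```text
clock: 1.35
position: [0.3872, -0.2569, 0.2006]
tool_rot: [-3.141, 0.0, 0.35]
force: [0.3, -0.7, 0.2]
grip_width: 0.0854
```

Run:
```python
from workcell import bot
print(bot.observe())
```

```text
{'clock': 1.35, 'qpos': array([ 0.59875015,  0.27184225, -0.16967203,  1.99970398,  0.05911609,
        0.87486074, -0.82387769]), 'qd': array([-0.50525467, -0.0591505 , -0.15923959,  0.08705451,  0.04248747,
       -0.02315628, -0.68334343]), 'joint_efforts': array([  7.03552634, -63.65583658,   0.94571281, -32.88288474,
        -0.12593098,   0.20150757,   2.30597243]), 'position': array([ 0.38715631, -0.25691153,  0.20061096]), 'tool_rot': array([-3.14142796e+00,  1.68715008e-04,  3.49658648e-01]), 'force': array([ 0.31252595, -0.72074154,  0.18612544]), 'moment': array([-0.07252324,  0.01154302, -0.02867978]), 'grip_width': 0.08541485625736293}
```

Request:
servo_tool([
  [[0.565,-0.5,0],0],
  [[0.565,-0.5,0],0],
  [[0.565,-0.5,0],0],
  [[0.565,-0.5,0],0],
  [[0.565,-0.5,0],0],
  [[0.565,-0.5,0],0],
  [[0.565,-0.5,0],0],
  [[0.565,-0.5,0],0],
  [[0.565,-0.5,0],0],
  [[0.565,-0.5,0],0],
  [[0,0,0],1],
  [[0,0,0],1],
])

```text
clock: 2.85
position: [0.5664, 0.074, 0.2002]
tool_rot: [-3.142, 0.001, 0.173]
force: [-0.3, -0.4, -0.4]
grip_width: 0.0853
```

Request:
servo_tool([
  [[0,0,0],1],
  [[0,0,0],1],
  [[0,0,0],1],
  [[0,0,0],1],
  [[0,0,0],1],
  [[0,0,0],1],
  [[0,0,0],1],
  [[0,0,0],0.17],
  [[0,0,0],0],
  [[0,0,0],0],
])

```text
clock: 4.1
position: [0.5665, 0.0736, 0.2006]
tool_rot: [3.142, 0.0, -0.449]
force: [-0.3, 0.2, 0.6]
grip_width: 0.0851
```

Run:
```python
from h import *
o=bot.observe();print(o['clock'],o['qpos'],o['position'],o['tool_rot'])
t=np.array([.567,.0735,.088])-o['position'];y=o['tool_rot'][2];print("units",np.array([t[0]*np.cos(y)+t[1]*np.sin(y),t[0]*np.sin(y)-t[1]*np.cos(y),-t[2]])/.05,"deg",np.degrees(y))
```

```text
4.1 [-0.15122068  0.43747679 -0.1119349   1.74142815  0.05745595  0.96599655
 -2.30543134] [0.56653319 0.07360952 0.20063562] [ 3.14157235e+00  1.55270399e-04 -4.49245266e-01]
units [ 9.36101361e-03 -2.08149674e-03  2.25271247e+00] deg -25.739857728616947
```

Request:
servo_tool([
  [[0,0,0.3],0],
  [[0,0,0.3],0],
  [[0,0,0.3],0],
  [[0,0,0.3],0],
  [[0,0,0.3],0],
  [[0,0,0.3],0],
  [[0,0,0.3],0],
  [[0,0,0.15],0],
  [[0,0,0],0],
  [[0,0,0],0],
])

```text
clock: 5.35
position: [0.5669, 0.0737, 0.0886]
tool_rot: [-3.141, -0.001, -0.451]
force: [-0.0, -0.2, -0.5]
grip_width: 0.0855
```

Request:
servo_tool([
  [[0,0,0],0],
  [[0,0,0],0],
  [[0,0,0],0],
  [[0,0,0],0],
  [[0,0,0],0],
  [[0,0,0],0],
  [[0,0,0],0],
  [[0,0,0],0],
], gripper=-1, newtons=110)

```text
clock: 6.35
position: [0.5666, 0.0736, 0.0882]
tool_rot: [-3.142, 0.0, -0.451]
force: [0.5, -0.2, -0.3]
grip_width: 0.0001
```

Run:
```python
from h import *
o=bot.observe();print(o)
for n,b in(("top",(190,120,330,260)),("scene",(200,130,370,260))):
  im=bot.grab_frame(n);cv2.imwrite(f"pics/{n}1.png",cv2.resize(im[b[1]:b[3],b[0]:b[2]],None,fx=4,fy=4,interpolation=cv2.INTER_CUBIC))
```

```text
{'clock': 6.35, 'qpos': array([-0.15889612,  0.58173314, -0.10356253,  1.83630706,  0.08540788,
        0.72785534, -2.33069767]), 'qd': array([ 1.55611895e-03, -1.21371752e-03, -1.50794798e-03,  9.34856112e-05,
       -1.23948101e-03, -5.52693054e-04, -1.04696873e-03]), 'joint_efforts': array([ 2.11765291e-03, -9.02745652e+01,  6.54472131e-01, -2.87867492e+01,
        1.40265055e-02,  1.78763261e-03, -1.59068522e-04]), 'position': array([0.56656311, 0.07361408, 0.08818298]), 'tool_rot': array([-3.14156852e+00,  5.37355930e-05, -4.50548266e-01]), 'force': array([ 0.53507779, -0.19292128, -0.34877348]), 'moment': array([ 0.00237545, -0.03179822,  0.00411411]), 'grip_width': 8.594121754692857e-05}
```

View pics/scene1.png

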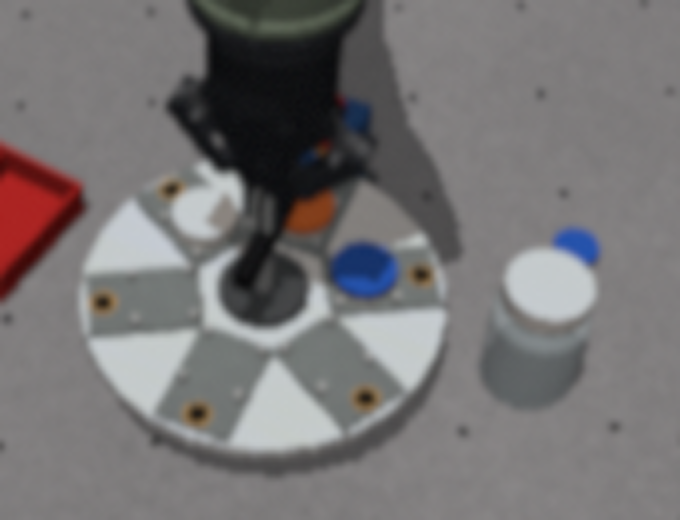

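Run:
```python
from h import *
for p in((.5666,.0736,.0882),(.5666,.0736,.14),(.5666,.0736,.114),(.603,.0565,.105),(.531,.091,.105)):
  x,y=proj("scene",p);print(p,(x-200)*4,(y-130)*4)
```

```text
(0.5666, 0.0736, 0.0882) 261.8667336737924 251.64686071914525
(0.5666, 0.0736, 0.14) 263.9154244990086 199.18681624148462
(0.5666, 0.0736, 0.114) 262.8654248545354 226.07375660974537
(0.603, 0.0565, 0.105) 237.54434825676162 282.24458343792446
(0.531, 0.091, 0.105) 286.8611881037041 191.11885006292425
```

View pics/top1.png

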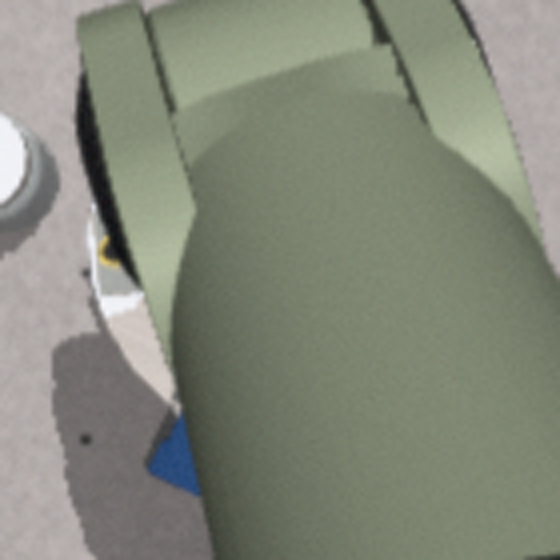

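Request:
servo_tool([
  [[0,0.06,0],0],
  [[0,0,0],0],
  [[0,0,0],0],
])

```text
clock: 6.82
position: [0.5653, 0.0709, 0.0883]
tool_rot: [-3.142, -0.0, -0.451]
force: [-0.8, 0.2, 0.7]
grip_width: -0.0003
```

Request:
servo_tool([
  [[0,-0.06,0],0],
  [[0,0,0],0],
  [[0,0,0],0],
])

```text
clock: 7.2
position: [0.5666, 0.0737, 0.0882]
tool_rot: [3.142, 0.0, -0.45]
force: [0.3, 0.3, 0.7]
grip_width: 0.0
```

Run:
```python
from h import *
im=bot.grab_frame("scene");b=(235,150,300,210)
c=im[b[1]:b[3],b[0]:b[2]].astype(float);c=np.clip((c/255)**.6*255,0,255).astype(np.uint8)
cv2.imwrite("pics/s2.png",cv2.resize(c,None,fx=10,fy=10,interpolation=cv2.INTER_CUBIC))
```

```text
(no output)
```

View pics/s2.png

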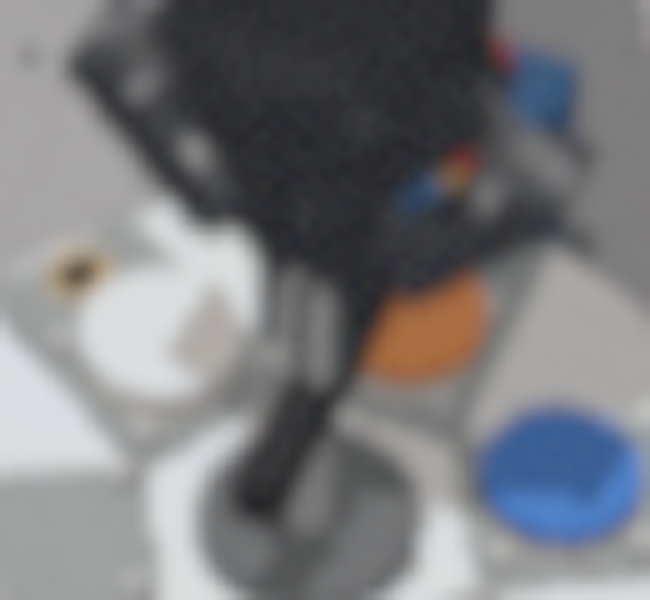

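Request:
servo_tool([
  [[0,0,-0.4],0],
  [[0,0,-0.4],0],
  [[0,0,-0.4],0],
  [[0,0,-0.4],0],
  [[0,0,-0.4],0],
  [[0,0,0],0],
  [[0,0,0],0],
])

```text
clock: 8.12
position: [0.5663, 0.0735, 0.1876]
tool_rot: [3.141, 0.001, -0.451]
force: [0.3, 0.7, -0.2]
grip_width: -0.0
```

Run:
```python
from h import *
o=bot.observe();print(o['clock'],o['position'],proj("scene",o['position']),proj("top",o['position']),proj("scene",(.214,-.587,.2)))
im=bot.grab_frame("scene");b=(210,110,320,200);print(o['position'], [(u-b[i])*7 for i,u in enumerate(proj("scene",o['position']))])
c=im[b[1]:b[3],b[0]:b[2]].astype(float);c=np.clip((c/255)**.6*255,0,255).astype(np.uint8)
cv2.imwrite("pics/s3.png",cv2.resize(c,None,fx=7,fy=7,interpolation=cv2.INTER_CUBIC))
```

```text
8.125 [0.56627474 0.07353167 0.18761191] (np.float64(266.4540683068547), np.float64(166.59601168991014)) (np.float64(263.3403721243148), np.float64(173.17002287728593)) (np.float64(25.04321235399749), np.float64(75.07094116013637))
[0.56627474 0.07353167 0.18761191] [np.float64(395.17847814798296), np.float64(396.172081829371)]
```

View pics/s3.png

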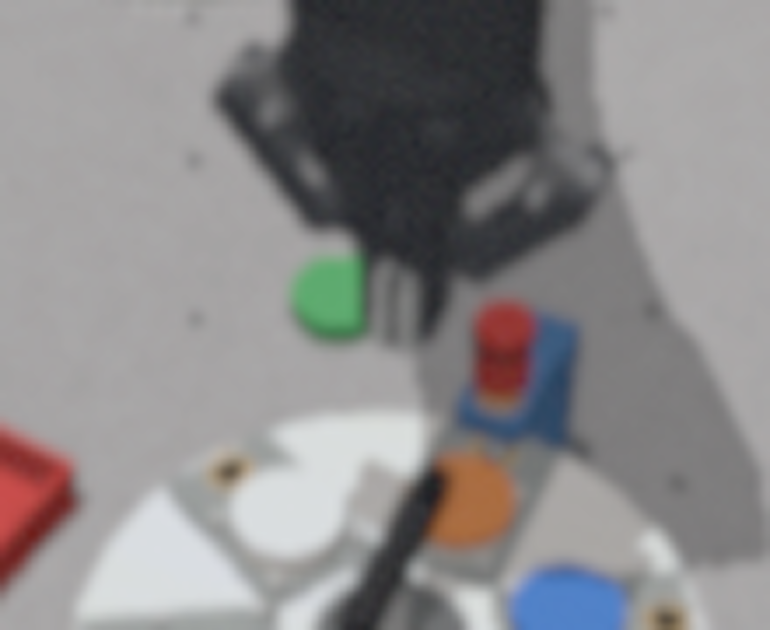

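Request:
servo_tool([
  [[0,0,0.4],0],
  [[0,0,0.4],0],
  [[0,0,0.4],0],
  [[0,0,0.4],0],
  [[0,0,0.36],0],
  [[0,0,0.04],0],
  [[0,0,0.04],0],
  [[0,0,0],0],
])

```text
clock: 9.18
position: [0.5669, 0.0737, 0.0867]
tool_rot: [-3.141, -0.001, -0.45]
force: [-0.9, -0.4, -0.2]
grip_width: -0.0003
```

Request:
servo_tool([
  [[0,0,0.04],0],
  [[0,0,0],0],
])

```text
clock: 9.43
position: [0.5666, 0.0736, 0.0843]
tool_rot: [-3.141, -0.0, -0.45]
force: [0.9, -0.1, -0.0]
grip_width: 0.0002
```

Request:
servo_tool([
  [[0,0,0.04],0],
  [[0,0,0],0],
])

```text
clock: 9.68
position: [0.5669, 0.0737, 0.0834]
tool_rot: [-3.141, -0.001, -0.451]
force: [-7.7, -1.4, 22.5]
grip_width: -0.0003
```

Request:
servo_tool([
  [[0,0,-0.3],0],
  [[0,0,0],0],
  [[0,0,0],0],
  [[0,0,0],0],
  [[0,0,0],0],
  [[0,0,0],0],
  [[0,0,0],0],
], gripper=1)

```text
clock: 10.55
position: [0.5666, 0.0736, 0.0971]
tool_rot: [3.142, 0.0, -0.451]
force: [0.9, 1.0, 0.2]
grip_width: 0.0853
```

Request:
servo_tool([
  [[0,0,0.2],0],
  [[0,0,0.2],0],
  [[0,0,0.2],0],
  [[0,0,0.2],0],
  [[0,0,0],0],
  [[0,0,0],0],
])

```text
clock: 11.3
position: [0.5667, 0.0736, 0.0573]
tool_rot: [-3.142, -0.0, -0.45]
force: [-0.5, -0.2, 0.2]
grip_width: 0.0852
```

Request:
servo_tool([
  [[0,0,0],0],
  [[0,0,0],0],
  [[0,0,0],0],
  [[0,0,0],0],
  [[0,0,0],0],
  [[0,0,0],0],
  [[0,0,0],0],
], gripper=-1)

```text
clock: 12.18
position: [0.5666, 0.0737, 0.0575]
tool_rot: [-3.141, -0.0, -0.45]
force: [-1.6, 0.3, 6.5]
grip_width: 0.0122
```

Request:
servo_tool([
  [[0,0,0],-0.4],
  [[0,0,0],-0.6],
  [[0,0,0],-0.6],
  [[0,0,0],-0.6],
  [[0,0,0],-0.6],
  [[0,0,0],-0.6],
  [[0,0,0],-0.6],
  [[0,0,0],0],
])

```text
clock: 13.18
position: [0.5666, 0.0733, 0.0576]
tool_rot: [3.141, -0.0, -0.101]
force: [-2.2, -0.9, 7.5]
grip_width: 0.0113
```

Run:
```python
from h import *
o=bot.observe();print(o['clock'],np.degrees(o['tool_rot'][2]),o['moment'],o['qpos'][6])
im=bot.grab_frame("scene");b=(200,130,370,260)
cv2.imwrite("pics/s4.png",cv2.resize(im[b[1]:b[3],b[0]:b[2]],None,fx=4,fy=4,interpolation=cv2.INTER_CUBIC))
```

```text
13.175 -5.770611030315644 [-0.28417545  0.62476691  0.2437242 ] -2.0656855422995277
```

View pics/s4.png

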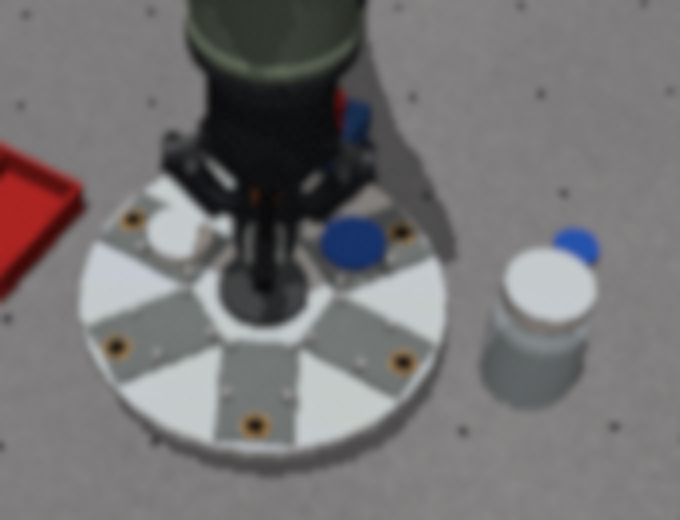

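The disc has turned about 20° anticlockwise, and the blue dish (354,243 in the crop) is heading for the station. I'll continue the turn.

Request:
servo_tool([
  [[0,0,0],-0.7],
  [[0,0,0],-0.7],
  [[0,0,0],-0.7],
  [[0,0,0],-0.7],
  [[0,0,0],-0.7],
  [[0,0,0],-0.7],
  [[0,0,0],-0.7],
  [[0,0,0],-0.7],
  [[0,0,0],-0.7],
  [[0,0,0],-0.7],
  [[0,0,0],-0.6],
  [[0,0,0],-0.4],
])

```text
clock: 14.72
position: [0.5667, 0.0728, 0.0576]
tool_rot: [3.141, 0.0, 0.598]
force: [-1.6, -4.1, 7.8]
grip_width: 0.0118
```

Request:
servo_tool([
  [[0,0,0],0],
  [[0,0,0],0],
  [[0,0,0],0],
  [[0,0,0],0],
])

```text
clock: 15.22
position: [0.5667, 0.0728, 0.0576]
tool_rot: [3.141, 0.0, 0.596]
force: [-2.5, -4.3, 8.0]
grip_width: 0.0121
```

Run:
```python
from h import *
o=bot.observe();print(o['clock'],np.degrees(o['tool_rot'][2]),o['moment'],o['qpos'][6])
```

```text
15.225 34.15374805395422 [-0.7645112   0.45428016  0.03188077] -1.5123758183779628
```

Tool yaw has changed from -25.8° to 34.2°, which is one position. I'll open, let the disc settle, raise and look.

Request:
servo_tool([
  [[0,0,0],0],
  [[0,0,0],0],
  [[0,0,0],0],
  [[0,0,0],0],
  [[0,0,0],0],
  [[0,0,0],0],
], gripper=1)

```text
clock: 15.98
position: [0.5666, 0.0736, 0.0572]
tool_rot: [-3.142, -0.0, 0.597]
force: [-0.7, 0.5, -0.5]
grip_width: 0.0855
```

Request:
servo_tool([
  [[0,0,-0.4],0],
  [[0,0,-0.4],0],
  [[0,0,-0.4],0],
  [[0,0,-0.4],0],
  [[0,0,-0.4],0],
  [[0,0,0],0],
])

```text
clock: 16.73
position: [0.5673, 0.0737, 0.1584]
tool_rot: [3.141, -0.002, 0.597]
force: [-0.3, 1.2, -0.5]
grip_width: 0.0857
```

Run:
```python
from h import *
o=bot.observe();print(o['clock'],np.degrees(o['tool_rot'][2]),o['position'],o['force'])
im=bot.grab_frame("scene");b=(200,100,370,240)
cv2.imwrite("pics/scene5.png",im)
cv2.imwrite("pics/s5.png",cv2.resize(im[b[1]:b[3],b[0]:b[2]],None,fx=4,fy=4,interpolation=cv2.INTER_CUBIC))
a=np.radians(154.2);c=np.array([.567,.0735]);u=np.array([np.cos(a),np.sin(a)])
for nm,p in(("station lid",(*(c+.066*u),.065)),("knobtop",(*(c+.105*u),.126))):print(nm,proj("scene",p),[(q-b[i])*4 for i,q in enumerate(proj("scene",p))])
print(c+.105*u)
```

```text
16.725 34.18092406238373 [0.56731228 0.07371581 0.15841681] [-0.33882464  1.19697202 -0.54033206]
station lid (np.float64(274.823476441702), np.float64(180.67088085920795)) [np.float64(299.29390576680794), np.float64(322.6835234368318)]
knobtop (np.float64(281.436339557811), np.float64(155.2759626784594)) [np.float64(325.7453582312439), np.float64(221.10385071383757)]
[0.47246653 0.11919927]
```

View pics/s5.png

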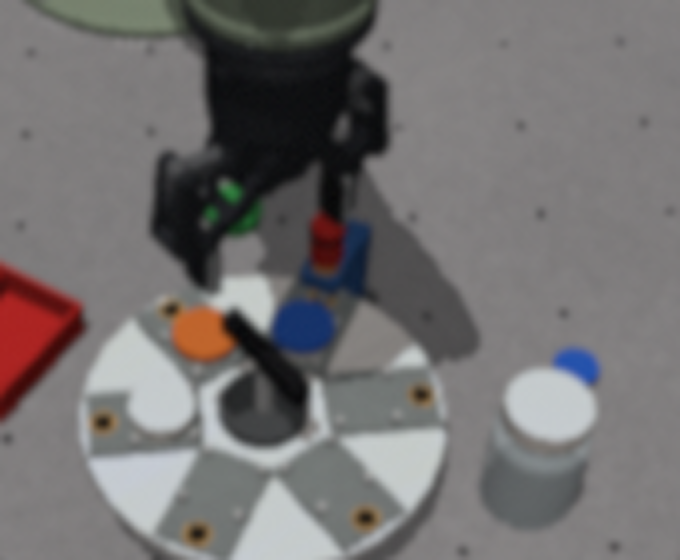

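Blue is at (303,325), where the station predicts (299,323). The holes and knob are at the same pixels as at the start, so the pin is seated. Next, the knob.

Request:
servo_tool([
  [[-0.175,-0.3,0],0],
  [[-0.175,-0.3,0],0],
  [[-0.175,-0.3,0],0],
  [[-0.175,-0.3,0],0],
  [[-0.175,-0.3,0],0],
  [[-0.175,-0.3,0],0],
  [[0,0,0],1],
  [[0,0,0],1],
  [[0,0,0],1],
  [[0,0,0],1],
  [[0,0,0],1],
  [[0,0,0],1],
])

```text
clock: 18.27
position: [0.4721, 0.1189, 0.1572]
tool_rot: [-3.141, -0.0, 0.07]
force: [-1.2, 0.1, -0.6]
grip_width: 0.0852
```

Request:
servo_tool([
  [[0,0,0],0.84],
  [[0,0,0],0],
  [[0,0,0],0],
])

```text
clock: 18.65
position: [0.4724, 0.1187, 0.1572]
tool_rot: [-3.142, -0.0, 0.002]
force: [-0.3, -0.6, 0.7]
grip_width: 0.0855
```

Run:
```python
from h import *
o=bot.observe();print(o['clock'],o['qpos'],o['position'],o['tool_rot'])
t=np.array([.4725,.1192,.063])-o['position'];y=o['tool_rot'][2];print("units",np.array([t[0]*np.cos(y)+t[1]*np.sin(y),t[0]*np.sin(y)-t[1]*np.cos(y),-t[2]])/.05,"deg",np.degrees(y))
```

```text
18.65 [-0.10587863  0.37785673 -0.33149571  1.98739356  0.16778593  0.80211895
 -2.10182062] [0.47236469 0.1187386  0.15724625] [-3.14152922e+00 -7.86318700e-05  1.67925599e-03]
units [ 0.00272166 -0.00922339  1.88492505] deg 0.09621428078566276
```

Request:
servo_tool([
  [[0,0,0.3],0],
  [[0,0,0.3],0],
  [[0,0,0.3],0],
  [[0,0,0.3],0],
  [[0,0,0.3],0],
  [[0,0,0.2],0],
  [[0,0,0.16],0],
  [[0,0,0],0],
  [[0,0,0],0],
])

```text
clock: 19.77
position: [0.4728, 0.1186, 0.0645]
tool_rot: [-3.141, -0.0, -0.0]
force: [0.0, -0.5, -0.8]
grip_width: 0.0853
```

Request:
servo_tool([
  [[0,0,0],0],
  [[0,0,0],0],
  [[0,0,0],0],
  [[0,0,0],0],
  [[0,0,0],0],
  [[0,0,0],0],
  [[0,0,0],0],
], gripper=-1, newtons=60)

```text
clock: 20.65
position: [0.4727, 0.1189, 0.0643]
tool_rot: [-3.141, -0.0, 0.0]
force: [-0.6, 4.5, 4.4]
grip_width: 0.0224
```

Request:
servo_tool([
  [[0,0,-0.04],0],
  [[0,0,-0.04],0],
  [[0,0,-0.04],0],
  [[0,0,-0.04],0],
  [[0,0,-0.04],0],
  [[0,0,-0.04],0],
  [[0,0,-0.02],0],
  [[0,0,0],0],
  [[0,0,0],0],
  [[0,0,0],0],
])

```text
clock: 21.9
position: [0.4726, 0.1189, 0.0769]
tool_rot: [-3.141, 0.0, 0.0]
force: [1.6, 5.6, -6.9]
grip_width: 0.0224
```

Run:
```python
from workcell import bot
o=bot.observe();print(o['position'],o['force'],o['moment'],o['grip_width'])
```

```text
[0.47258278 0.11886754 0.07692675] [ 1.62695437  5.60911809 -6.88059134] [ 1.17499342 -0.36205058  0.00477942] 0.022427067090427077
```

Request:
servo_tool([
  [[0,0,-0.02],0],
  [[0,0,0],0],
  [[0,0,0],0],
])

```text
clock: 22.28
position: [0.4726, 0.1189, 0.0779]
tool_rot: [-3.141, 0.0, 0.0]
force: [1.8, 6.8, -6.7]
grip_width: 0.0227
```

Request:
servo_tool([
  [[0,0,-0.02],0],
  [[0,0,0],0],
  [[0,0,0],0],
  [[0,0,0],0],
])

```text
clock: 22.78
position: [0.4726, 0.1189, 0.0789]
tool_rot: [-3.141, 0.0, 0.0]
force: [1.5, 6.0, -6.4]
grip_width: 0.0224
```

Run:
```python
from h import *
o=bot.observe();print(o['clock'],o['position'],o['force'],o['moment'],o['grip_width'])
im=bot.grab_frame("scene");b=(200,100,370,240)
cv2.imwrite("pics/s6.png",cv2.resize(im[b[1]:b[3],b[0]:b[2]],None,fx=4,fy=4,interpolation=cv2.INTER_CUBIC))
```

```text
22.775 [0.47259956 0.11885362 0.0789094 ] [ 1.51900453  5.98861663 -6.44643482] [ 1.18638053 -0.40399643 -0.00339013] 0.022385192676176478
```

View pics/s6.png

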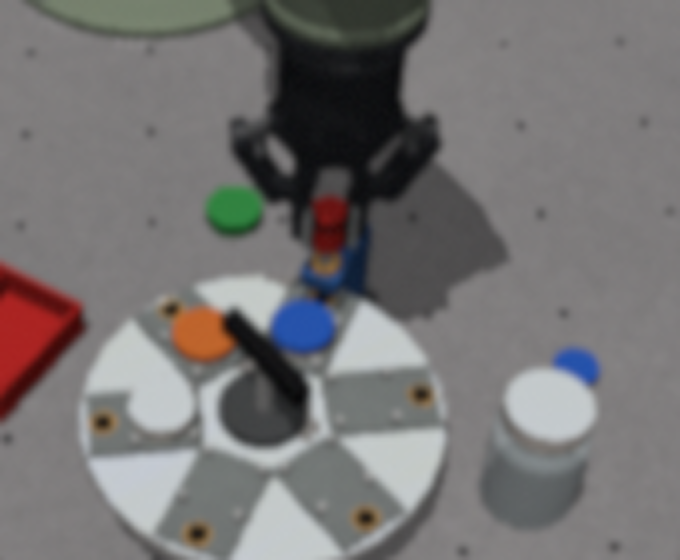

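Request:
servo_tool([
  [[0,0,-0.02],0],
  [[0,0,0],0],
  [[0,0,0],0],
  [[0,0,0],0],
])

```text
clock: 23.32
position: [0.4726, 0.1188, 0.0794]
tool_rot: [-3.141, 0.0, 0.0]
force: [6.4, 7.4, -22.6]
grip_width: 0.0221
```

Request:
servo_tool([
  [[0,0,0.014],0],
  [[0,0,0],0],
  [[0,0,0],0],
  [[0,0,0],0],
  [[0,0,0],0],
  [[0,0,0],0],
])

```text
clock: 24.08
position: [0.4726, 0.1189, 0.0792]
tool_rot: [-3.141, 0.0, 0.0]
force: [2.5, 6.7, -8.8]
grip_width: 0.0223
```

Run:
```python
from h import *
im=bot.grab_frame("scene");b=(200,100,370,240)
old=cv2.imread("pics/scene5.png")
f=lambda i,lo,hi,bx:cent(i,lo,hi,bx)[0]
for i in(old,im):
  print("blue",f(i,(105,120,80),(125,255,255),(260,170,295,195)),"orange",f(i,(8,150,100),(20,255,255),(235,170,270,195)),"knob",f(i,(0,150,60),(6,255,255),(270,140,300,170)))
o=bot.observe();print(o['clock'],o['position'],o['force'],o['grip_width'])
bot.job_done()
```

```text
blue [275.32903226 181.16129032] orange [249.97902098 183.25174825] knob [280.83783784 156.81081081]
blue [275.26627219 181.15976331] orange [249.97902098 183.25174825] knob [282.01162791 155.41860465]
24.125 [0.47262467 0.1188442  0.07920375] [ 2.80692295  5.75339804 -7.83345459] 0.022384745860816853
the job is handed in; nothing more can be done
```

I turned the carousel one position anticlockwise with the black handle, which brought the blue dish to the station. I then gripped the red knob, pulled it up to its stop, and handed the job in at about 24 s of the 42 s while still holding it.

**Last checks:**
- **Station:** before I pulled the knob, the blue dish appeared within about 1 px (about 3 mm) of where the station should be. The holes and the knob were at the same pixels as at the start, so the pin was seated.
- **Pull:** the knob is held at an opening of 22 mm. The arm lifted about 15 mm, and the downward force jumped to 22.6 N at the upper stop. I eased it back to about 8 N, so the plunger should be within a fraction of a millimetre of fully up.
- **Carousel and dishes:** the blue and orange dishes moved less than 0.1 px during the pull. I only looked at the white dish in the picture, where it was in its place.
- **Bystanders:** the jar and tray had not visibly moved in the last pictures. I did not check the screwdriver again, but the arm never went near it.

**What disagreed:** the fingertips were about 30 mm higher than the reported TCP height. Because of this, my first grip on the handle closed on nothing above it. The camera showed the offset and a light touch of about 22 N on top of the handle confirmed it; I corrected for it from then on. The reported openings on the handle (12 mm) and knob (22 mm) were also about 2 mm below their true widths.

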